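# Hang the keyhole caddy on its stud

## Task

Hang the small metal caddy that has a keyhole in its back plate on the headed stud of the wooden stand: bring the round opening of the keyhole over the stud's head, pull the caddy down until the stud's neck sits at the top of the slot, and let go. Leave the similar caddy, which has only a straight slot, standing where it is.

Things in the scene. Friction and masses are not known exactly. Their poses are not given: they have to be found in the camera images.
- keyhole_caddy: Caddy to hang: bare metal, 0.25 kg. Upright back plate 8 mm thick (x), 100 wide (y), 190 high, 10 mm rolled top edge; open tray 60 deep, 45 high low on its -x side. Origin: underside, middle of the plate; z up, x out of the plate's back. Keyhole: 40 mm round opening centred at z = 72 mm, narrowing upward to a 15 mm slot ending at z = 112; plain plate above, to pinch across from above.
- keyhole_seat (a point): Point on the keyhole caddy, mid-thickness of its plate, 107 mm above its origin: where the axis of the stud's neck lies once the caddy hangs. It is 35 mm above the centre of the round opening. Axes as the caddy's.
- stud (a point): On the axis of a level steel stud, midway along its neck (10 mm thick, 26 mm long), 150 mm above the table. Axes: z up, x into the fixed wooden board (200 wide, 18 thick, 170 mm high), whose front face is at x = +13 mm; y along it. The head, 22 mm in diameter, spans x = -13 to -21 mm. The board's foot is 14 mm high and reaches 10 mm in front of it.
- slotted_caddy: The similar caddy to leave alone: same size, material, origin and axes, but its plate has only a straight slot 15 mm wide, 50 to 112 mm above the origin, and no round opening.

How it is judged:
By the outcome, as a careful person would: the job done as asked, in the order asked, and still so for the second after the job is handed in, with the robot touching nothing.
It also fails if it takes over 42 s, if anything falls off the work surface, if the arm or the gripper's body presses on something with over 40 N, if the wrist force passes 120 N, or if a joint passes its speed limit or range.

## Robot

A 6-joint arm with a two-finger parallel gripper is mounted at the origin on a cart in front of the work surface, level with it; the furniture and walls round the work are solid. World frame = base frame: x ahead of the robot, y to its left, z up, the work surface at z = 0. Lengths are in mm, angles in rad, forces in N, time in s.
With the tool pointing down it reaches from about 325 to 900 mm from the base axis. Payload 3.5 kg.
Tool frame: the origin (TCP) lies at the very end of the fingers, on their centre line; the grasp point (between the pads) lies grip_point_offset behind it (grip_point_offset is the distance from the TCP to the grasp point, in mm); z points along the fingers, y is the line along which they close (so a half turn about z gives the same grasp; the last joint's range is limited). The gripper opens to 85 mm and grips with 20 to 120 N. Pads are 22 mm wide; open, the fingers measure 114 mm over their backs; the gripper's body (76 mm by 85 mm) begins 54 mm behind the grasp point. The pads swing forward as they close: fully open they stand 13 mm farther back than shut.
Start: joints at [1.176, 0.276, -0.026, 1.268, 0, 1.467], TCP at [179.804, 598.575, 231.313] pointing down, gripper open.
Joint ranges: [-3.12, 3.12], [-0.85, 1.88], [-1.08, 1.24], [-1.95, 2.15], [-1.57, 1.53], [-3.14, 3.14]. Speed limits (rad/s): [2.57, 2.57, 3.14, 3.14, 3.14, 3.14].

## Interface

Orientations are given as a rotation vector (axis times angle).
In Python, from bench import move_ptp, servo_line, move_joints, open_gripper, clamp, dwell, solve_ik, get_obs, camera, camera_info, IKError, close_job, grip_point_offset gives the robot as it stands. Calls block until the motion is done:
- move_ptp(position, orientation): joint-space move of the TCP to a pose.
- servo_line(position, attitude=None, feed=150, contact_N=None): straight line of the TCP; attitude=None keeps the orientation; feed is the mean speed in mm/s. With contact_N (N) it stops when the force on the tool has changed by that much, and returns True; else False.
- move_joints(angles): joint-space move.
- open_gripper() and clamp(newtons=None): open the fingers fully, or close them until they stop; newtons is the grip in N (None keeps the last).
- dwell(seconds).
- solve_ik(position, orientation): joint angles nearest the present ones, or None.
- get_obs(): the state.
- camera(name): name is "scene" or "side" or "wrist"; returns the picture (400x640x3 uint8, red, green, blue); there is no depth.
- camera_info(name): a dict with "intrinsics" (3x3 intrinsics, pixels), "camera_from_world" (4x4, takes a point from world to camera coordinates); the wrist camera has in their place "hand_eye" (4x4, takes a point from camera to tool coordinates, whose origin is the TCP and whose axes are the flange's). Camera axes: x right, y up, looking along -z (the intrinsics and any distortion apply to the point x, -y, -z); pixel columns grow to the right and rows downward; lengths in mm; the calibration is good to about 2 mm. The wrist camera is an equidistant fisheye: a pixel r from the principal point sees the ray r / f radians off the axis. A picture is of the moment at which its call begins: read the wrist's pose just before it. camera_info takes no time and is no camera call.
A pose or a line that the arm cannot do raises IKError and nothing moves.
- close_job(): hands the job in; it is judged then, once.
The state is a dict: "time": time; "q": joint angles; "qvel": joint speeds; "effort": joint torques, N m; "position": TCP position; "eef_rot": TCP orientation; "wrist_force": force on the tool from outside, world axes, zero at the start; "moment": the same for the moment, N m; "gripper_width": finger opening in mm; "finger_force": force on a finger pad.
Only numpy, scipy, OpenCV 4.12 (cv2) and the standard library are available. Lean on these libraries where they do the work, as an engineer would, in place of code of your own. Each camera call takes 0.05 s, during which the arm holds its last target. There are 200 camera calls.

## Working session

There is one attempt and no reset: what is moved stays moved. The work goes in short steps, each a Python script; the robot and the scene stay as the last script left them, time stands still between calls to the robot, and variables do not carry over. Pictures are saved under pics/ and viewed, at most 10 in all, crops included, and the job is handed in when it is done.

```bash
mkdir -p pics; ls; python3 - <<'E'
from bench import *
import cv2, numpy as np
for n in ["scene","side","wrist"]:
    im=camera(n); cv2.imwrite(f"pics/{n}0.png",im[:,:,::-1])
    print(n,camera_info(n))
o=get_obs(); print(o, grip_point_offset)
a=[cv2.imread(f"pics/{n}0.png") for n in ["scene","side"]]
E
```

```text
pics
scene {'intrinsics': array([[365.92246782,   0.        , 322.22818182],
       [  0.        , 365.92246782, 198.19076793],
       [  0.        ,   0.        ,   1.        ]]), 'camera_from_world': array([[ 7.66341162e-01, -6.42427942e-01, -2.75004675e-03,
        -4.03106946e+02],
       [ 2.77096825e-01,  3.26675936e-01,  9.03603996e-01,
        -2.66831655e+02],
       [-5.79602082e-01, -6.93230966e-01,  4.28359959e-01,
        -5.89222351e+02],
       [ 0.00000000e+00,  0.00000000e+00,  0.00000000e+00,
         1.00000000e+00]])}
side {'intrinsics': array([[457.45626676,   0.        , 321.0308901 ],
       [  0.        , 457.45626676, 203.45978683],
       [  0.        ,   0.        ,   1.        ]]), 'camera_from_world': array([[ 9.36221970e-01, -3.51208752e-01, -1.18673863e-02,
        -5.18968371e+02],
       [ 1.72363456e-01,  4.29518149e-01,  8.86456428e-01,
        -1.98837916e+02],
       [-3.06233998e-01, -8.31965487e-01,  4.62659882e-01,
        -8.68527029e+02],
       [ 0.00000000e+00,  0.00000000e+00,  0.00000000e+00,
         1.00000000e+00]])}
wrist {'intrinsics
[... 534 characters left out ...]
ray([ 1.17562422e+00,  2.76997975e-01, -2.75279164e-02,  1.26799431e+00,
        5.12256842e-05,  1.46741849e+00]), 'qvel': array([ 3.13425379e-05, -2.63443394e-03,  5.40132436e-03, -9.09447902e-04,
       -8.52811827e-04,  8.99629309e-04]), 'effort': array([ 8.29996789e-04, -4.46054363e+01,  2.95640230e+01,  1.05403742e-02,
       -1.15515436e-04, -1.25568803e-06]), 'position': array([179.54873966, 598.04053428, 230.40979729]), 'eef_rot': array([-4.56655903e-01, -3.10774503e+00,  2.60391487e-03]), 'wrist_force': array([ 0.02764992,  0.68662875, -0.57319936]), 'moment': array([-0.0453011 ,  0.03849687, -0.00565919]), 'finger_force': 0.0, 'gripper_width': 85.68440904978104} 18.700000000000003
```

View pics/scene0.png

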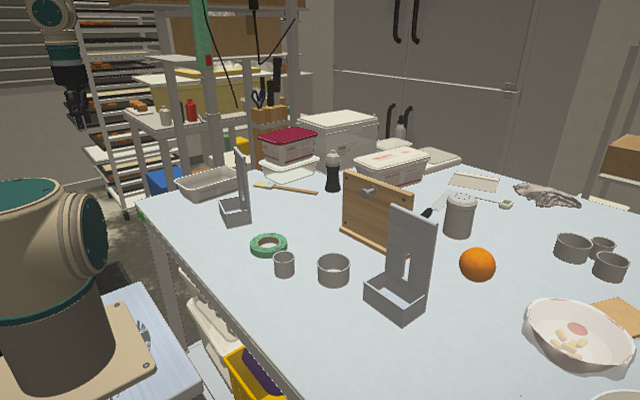

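View pics/side0.png

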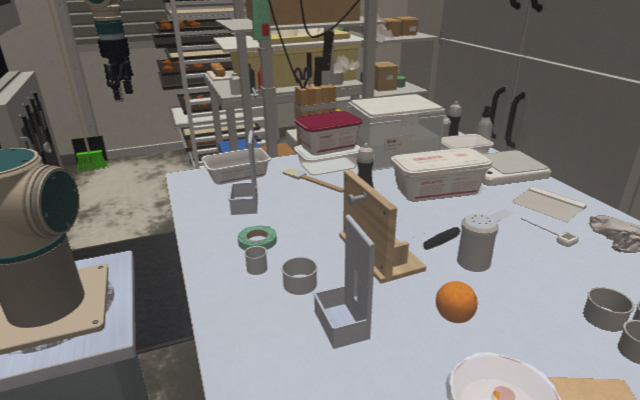

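View pics/wrist0.png

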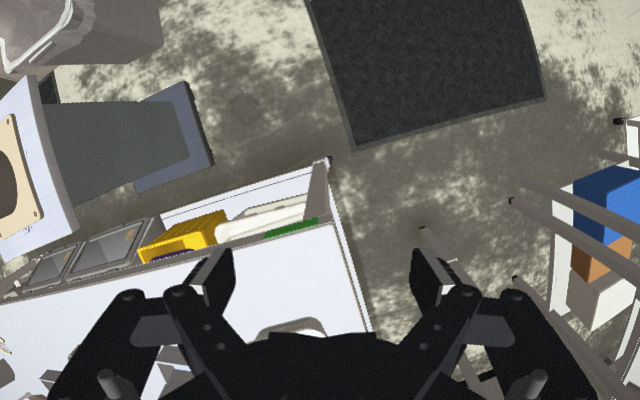

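Scene: near caddy at about (405,265) with what looks like a straight slot; far caddy at about (240,190), nearly edge-on; stand with its stud at about (368,190). I'll enlarge all three.

```bash
python3 - <<'E'
import cv2, numpy as np
s=cv2.imread("pics/scene0.png"); d=cv2.imread("pics/side0.png")
def c(im,x,y,w,h,k): return cv2.resize(im[y:y+h,x:x+w],None,fx=k,fy=k,interpolation=cv2.INTER_CUBIC)
# scene near 355..445,195..335 ; far 210..260,140..235; stand 330..420
A=c(s,210,140,50,100,4);B=c(s,330,160,115,175,3.4)
C=c(d,222,125,50,100,4)
H=595
f=lambda i:cv2.copyMakeBorder(i,0,H-i.shape[0],0,0,cv2.BORDER_CONSTANT)
cv2.imwrite("pics/crop1.png",np.hstack([f(A),f(B),f(C)]))
E
```

```text
(no output)
```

View pics/crop1.png

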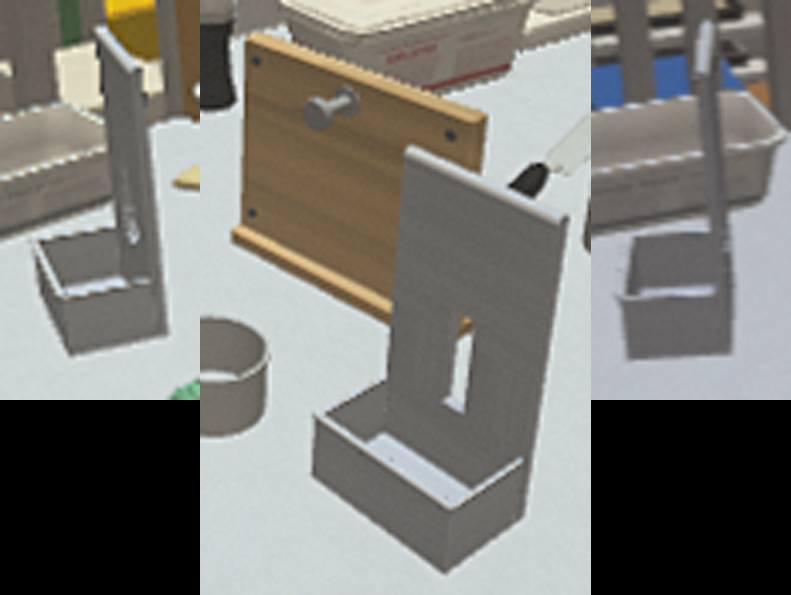

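Near caddy (about 405,265) is the straight-slotted one. The far caddy (about 240,190) has the round opening, so that is the target. Fitting poses from corner pixels in both views.

```bash
cat > h.py <<'E'
from bench import *
import cv2, numpy as np
from scipy.optimize import least_squares
from scipy.spatial.transform import Rotation as R
CI={n:camera_info(n) for n in ["scene","side"]}
def proj(n,P):
    c=CI[n]; P=np.atleast_2d(P); q=P@c["camera_from_world"][:3,:3].T+c["camera_from_world"][:3,3]
    q=q*[1,-1,-1]; u=q@c["intrinsics"].T; return u[:,:2]/u[:,2:]
def place(p,L,z0=0):
    c,s=np.cos(p[2]),np.sin(p[2]); L=np.atleast_2d(np.float64(L))
    return np.c_[p[0]+c*L[:,0]-s*L[:,1],p[1]+s*L[:,0]+c*L[:,1],L[:,2]+z0]
def fit(obs,x0,z0=0):
    f=lambda p:np.concatenate([(proj(n,place(p,[l],z0))[0]-px) for n,l,px in obs])
    r=least_squares(f,x0,x_scale=[100,100,1],loss="soft_l1"); return r.x,np.round(r.fun.reshape(-1,2),1) if r.fun.size==2*len(obs) else r.fun
E
python3 - <<'E'
from h import *
S,D="scene","side"
K=[(S,(-64,-50,0),(227.5,228.5)),(S,(4,-50,0),(251.7,223.7)),(S,(-64,50,45),(219,200)),(S,(-64,-50,45),(227,213.2)),(S,(5,-50,188),(245,157.5)),(S,(-3,50,190),(234.2,147)),
(D,(-64,-50,0),(231,214.2)),(D,(4,-50,0),(257.2,213)),(D,(-64,-50,45),(230.5,199.2))]
W=[(S,(13,100,170),(343.8,171.8)),(S,(13,-100,170),(412.9,195.3)),(S,(-21,0,150),(364,193)),(S,(3,100,0),(340.3,231.5)),(D,(13,100,170),(343.5,175)),(D,(-21,0,150),(353,197))]
T=[(S,(-4,50,190),(390.9,203.2)),(S,(4,-50,190),(437.9,223.2)),(S,(-64,-50,0),(402.4,328.5)),(S,(4,-50,0),(425.6,311.5)),(S,(-64,50,0),(363.2,299.7))]
for n,o,x in [("key",K,(300,600,-.5)),("stand",W,(550,500,.3)),("slot",T,(500,300,.3))]:
    p,f=fit(o,x); print(n,np.round(p,3)); print(f.tolist())
print(get_obs()["time"])
E
```

```text
key [ 4.68306e+02  2.68880e+02 -2.58000e-01]
[[0.2, -0.3], [0.8, -0.9], [-0.6, -1.4], [-1.2, 0.1], [1.6, 0.4], [0.1, -0.2], [-0.1, 0.5], [0.1, 0.2], [-1.4, 0.1]]
stand [ 6.1477e+02 -6.9510e+01  5.9000e-02]
[[0.0, -1.8], [0.1, -0.6], [1.5, 0.7], [-0.6, -0.2], [0.4, -4.5], [-2.2, 3.4]]
slot [ 5.32112e+02 -2.44599e+02 -1.50000e-02]
[[-0.5, 1.5], [1.1, 0.7], [-0.1, -0.3], [0.0, -0.3], [-0.4, -0.7]]
0.15
```

```bash
cat >> h.py <<'E'
WI=camera_info("wrist")
def att(yaw):  # tool down, tool y along yaw
    c,s=np.cos(yaw),np.sin(yaw); return R.from_matrix(np.c_[[-s,c,0],[c,s,0],[0,0,-1]]).as_rotvec()
def wshot(name):
    o=get_obs(); im=camera("wrist"); cv2.imwrite(f"pics/{name}.png",im[:,:,::-1])
    np.savez(f"pics/{name}.npz",p=o["position"],r=o["eef_rot"]); return o
def wcam(name):
    d=np.load(f"pics/{name}.npz"); T=np.eye(4); T[:3,:3]=R.from_rotvec(d["r"]).as_matrix(); T[:3,3]=d["p"]
    return T@WI["hand_eye"]
def wpix(name,px,z):
    M=wcam(name); k=WI["intrinsics"]; a=(np.array(px,float)-k[:2,2])/k[0,0]; t=np.hypot(*a); s=np.sin(t)/t
    d=M[:3,:3]@np.array([a[0]*s,-a[1]*s,-np.cos(t)]); c=M[:3,3]; return c+d*(z-c[2])/d[2]
def wproj(name,P):
    M=np.linalg.inv(wcam(name)); q=(M[:3,:3]@np.array(P,float)+M[:3,3])*[1,-1,-1]; k=WI["intrinsics"]
    t=np.arctan2(np.hypot(q[0],q[1]),q[2]); return k[:2,2]+k[0,0]*t*q[:2]/np.hypot(q[0],q[1])
E
python3 - <<'E'
from h import *
move_ptp([615,-95,270],att(.06)); o=wshot("w1"); print(o["time"],o["position"],o["q"],wproj("w1",[615,-70,150]))
move_ptp([468,269,300],att(-.26)); o=wshot("w2"); print(o["time"],o["position"],o["q"])
cv2.imwrite("pics/w12.png",np.vstack([cv2.resize(cv2.imread("pics/w1.png")[40:340,120:520],(800,600)) ]))
E
```

```text
3.0333 [615.04995164 -94.11212474 269.94768125] [-2.55811811e-01  2.55053744e-01  2.68758298e-02  1.34277829e+00
  2.64720716e-04  1.25365807e+00] [324.23059608 165.77787721]
4.5417 [468.46720158 268.56075143 299.91744807] [ 4.00992998e-01  9.63696622e-02 -1.01146963e-01  1.37315890e+00
 -3.47651974e-04  2.23233815e+00]
```

View pics/w12.png

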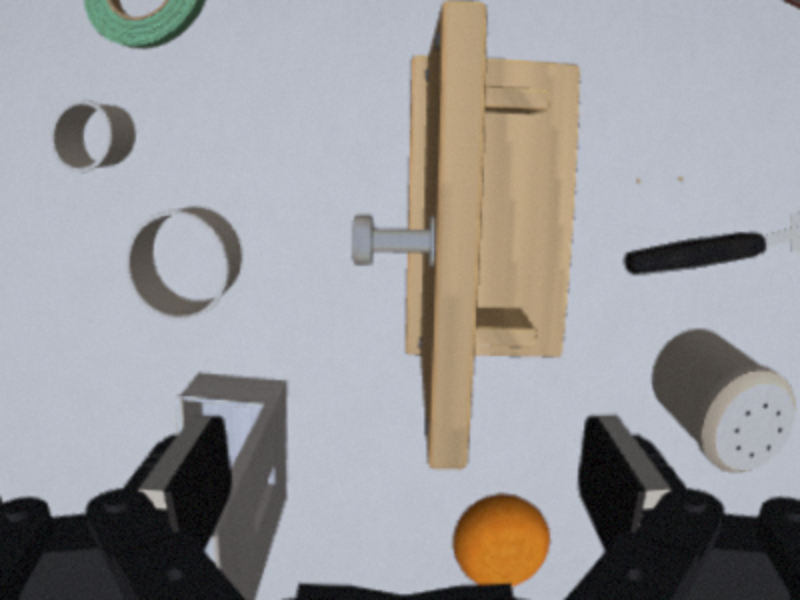

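View pics/w2.png

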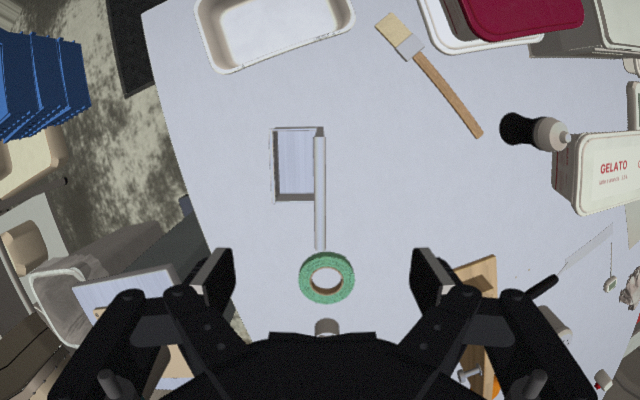

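w1: the stud's neck is at about pixel (321,160), its head front at (296,160), and the board's front top edge runs (341,41)–(335,273). w2: the caddy's rolled top edge runs from (320,136) to (320,249).

```bash
python3 - <<'E'
from h import *
f=np.round
a,b=wpix("w1",(341,41),170),wpix("w1",(335,273.5),170)
yaw=np.arctan2((a-b)[1],(a-b)[0])-np.pi/2; print("board",f(a,1),f(b,1),np.linalg.norm(a-b),"yaw",yaw,"mid",f((a+b)/2,1), "stud from board",f((a+b)/2-13*np.array([np.cos(yaw),np.sin(yaw),0]),1))
print("neck",wpix("w1",(321,160),150),"headfront",wpix("w1",(296,160),150),"neck at board",wpix("w1",(336.5,160.5),150))
a,b=wpix("w2",(320,136),190),wpix("w2",(320,249),190)
print("caddy",a,b,np.linalg.norm(a-b),"yaw",np.arctan2((a-b)[1],(a-b)[0])-np.pi/2,"mid",(a+b)/2)
g=cv2.imread("pics/w2.png")[:,:,1]
for r in (150,190,230): print(g[r,305:335])
print(g[128:142,320],g[240:256,320])
g=cv2.imread("pics/w1.png")
for c in (300,315,322,328): print(c,g[140:180,c,0])
E
```

```text
board [622.5  33.4 170. ] [ 631.5 -162.2  170. ] 195.81211065063047 yaw 0.046318210764437984 mid [627.  -64.4 170. ] stud from board [614. -65. 170.]
neck [613.03669246 -65.03520203 150.        ] headfront [591.65937388 -66.27660196 150.        ] neck at board [626.2939128  -64.62569079 150.        ]
caddy [480.53781036 317.56373115 190.        ] [454.69863983 221.15755806 190.        ] 99.80888209349922 yaw -0.26186920613107456 mid [467.61822509 269.3606446  190.        ]
[188 187 187 186 190 186 187 169 134 149 170 184 188 191 192 193 190 187
 178 163 148 189 195 196 197 197 196 197 199 197]
[188 189 190 191 190 188 190 186 174 128 157 181 188 189 189 196 190 191
 186 158 134 186 196 195 197 193 196 196 195 193]
[198 195 196 196 194 197 196 199 184 133 155 174 181 186 191 190 188 184
 179 155 130 182 197 195 196 195 200 196 199 197]
[ 95  99  97  96  97  97  99  94 113 178 191 192 192 190] [190 192 189 188 190 191 188 190 189 191 192 184 110  85  84  82]
300 [206 202 202 204 203 202 189 152 101 115 133 138 143 153 158 165 164 165
 165 163 165 163 160 160 160 154 153 148 144 132 117 109 133 198 203 203
 199 204 205 205]
315 [203 203 203 201 203 204 203 203 202 200 204 206 204 187 156 124 138 154
 164 165 166 164 164 159 134 143 176 203 202 204 201 204 204 200 203 202
 201 203 203 202]
322 [204 201 200 201 201 200 203 201 204 199 202 204 203 189 149 118 140 156
 163 167 166 164 169 157 141 134 157 204 202 204 204 205 202 201 187 180
 178 184 182 182]
328 [129 132 129 133 130 130 128 133 132 129 129 129 128 127 125 116 137 152
 163 166 168 170 165 159 142 123 114 125 129 126 127 130 127 128 127 127
 126 131 129 127]
```

```bash
python3 - <<'E'
from h import *
A=att(-.262)
move_ptp([467.6,269.4,215],A); servo_line([467.6,269.4,142],A,feed=120)
clamp(80); o=get_obs(); print(o["time"],o["position"],o["gripper_width"],o["finger_force"])
servo_line([467.6,269.4,260],A,feed=150)
Y=.046; st=np.array([613.3,-65.,0]); c=np.array([np.cos(Y),np.sin(Y),0])
move_ptp(st-60*c+[0,0,250],att(Y)); servo_line(st-48*c+[0,0,220],att(Y),feed=80)
dwell(.2); o=wshot("w3"); print(o["time"],o["position"],o["eef_rot"],o["gripper_width"],o["wrist_force"],np.linalg.norm(o["moment"]))
cv2.imwrite("pics/s3.png",camera("scene")[:,:,::-1]); print(wproj("w3",[613.3,-65,150]))
w=cv2.resize(cv2.imread("pics/w3.png")[80:290,200:440],None,fx=2,fy=2); s=cv2.resize(cv2.imread("pics/s3.png")[130:270,290:390],None,fx=3,fy=3)
cv2.imwrite("pics/c3.png",np.hstack([w,s]))
E
```

```text
6.475 [467.72218421 269.61120462 142.18996363] 7.046174484914793 78.48789095878601
9.4667 [565.66311244 -67.35747408 220.56831739] [2.16925641e+00 2.27115114e+00 7.59937625e-04] 7.048815790095169 [-0.33635665 -0.00449825 -3.04754427] 0.03025766943163572
[386.04704415 210.05880497]
```

View pics/c3.png

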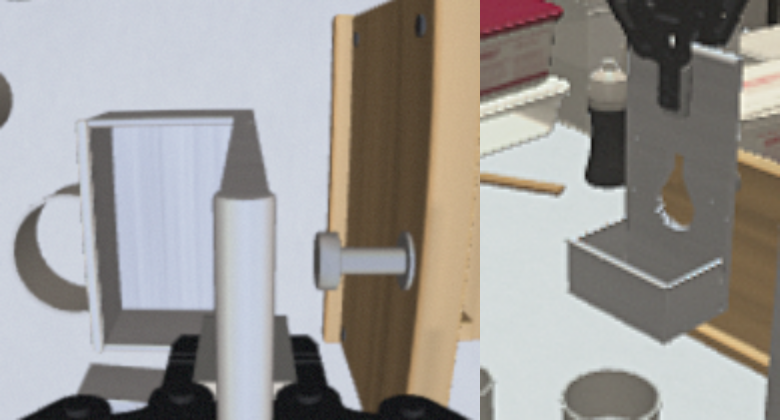

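Left (wrist): plate held squarely, its top edge end at about pixel (322,176). The stud's neck is at about (386,210.5), as predicted. Right (scene): the keyhole is confirmed in the held plate.

```bash
python3 - <<'E'
from h import *
d=np.load("pics/w3.npz"); Rm=R.from_rotvec(d["r"]).as_matrix()
g=cv2.imread("pics/w3.png")[:,:,1]; print(g[168:186,322])
print("stud in tool (x=along y)",Rm.T@(wpix("w3",(386.3,210.4),150)-d["p"]))
e=wpix("w3",(322,176.5),220.5-142.2+189); print("end in tool",Rm.T@(e-d["p"]))
for v in(183,197.5): pass
print("tray corner top back",Rm.T@(wpix("w3",(239.5,140.5),220.5-142.2+45)-d["p"]),"front low",Rm.T@(wpix("w3",(247,254.5),220.5-142.2+45)-d["p"]))
E
```

```text
[103  98 101 104 102 105 102 105 102 106 108 125 186 209 211 208 210 209]
stud in tool (x=along y) [-0.22176087 47.64725926 70.61550306]
end in tool [ 49.53336766   0.47386431 -46.74776996]
tray corner top back [ 48.87575257 -64.72044442  97.18811882] front low [-49.81377174 -65.24874398  97.22053121]
```

```bash
python3 - <<'E'
from h import *
Y=.046; st=np.array([613.3,-64.7,0]); c=np.array([np.cos(Y),np.sin(Y),0]); A=att(Y)
hit=servo_line(st+3*c+[0,0,220],A,feed=50,contact_N=10); o=get_obs(); print(hit,o["time"],o["position"],o["wrist_force"])
if not hit:
    f0=o["wrist_force"]; hit=servo_line(st+3*c+[0,0,178],A,feed=25,contact_N=12); o=get_obs(); print(hit,o["time"],o["position"],o["wrist_force"],o["moment"],o["gripper_width"])
o=wshot("w4"); cv2.imwrite("pics/s4.png",camera("scene")[:,:,::-1])
w=cv2.resize(cv2.imread("pics/w4.png")[80:290,200:440],None,fx=2,fy=2); s=cv2.resize(cv2.imread("pics/s4.png")[130:270,310:410],None,fx=3,fy=3)
cv2.imwrite("pics/c4.png",np.hstack([w,s]))
E
```

```text
False 10.7333 [615.93221149 -64.53153933 219.92612635] [-0.10150082 -0.41305776 -3.68908013]
True 12.025 [616.2616982  -64.55089587 184.93017052] [-1.87474485  0.25413126  3.66523458] [0.02231971 0.06211844 0.00256278] 7.217535552279459
```

View pics/c4.png

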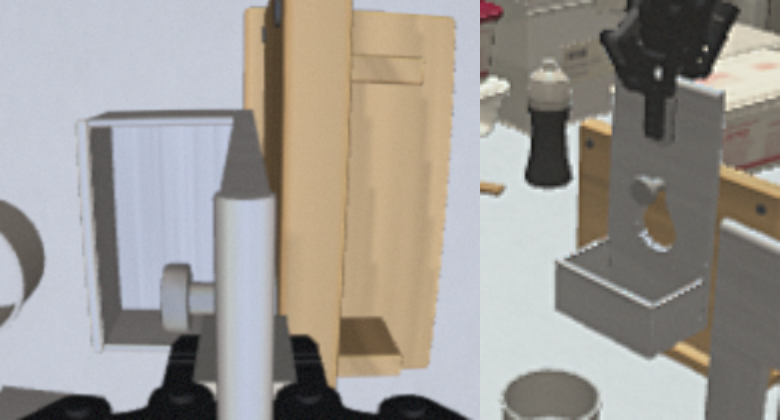

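The head sits in front of the plate at the top of the slot: contact came after exactly 35 mm of travel. Releasing.

```bash
python3 - <<'E'
from h import *
open_gripper(); o=get_obs(); print(o["time"],o["gripper_width"],o["wrist_force"])
p=o["position"]; servo_line(p+[0,0,130],feed=100); dwell(.5); print(get_obs()["time"])
s=cv2.resize(camera("scene")[130:330,310:450,::-1],None,fx=2.8,fy=2.8); d=cv2.resize(camera("side")[130:330,290:430,::-1],None,fx=2.8,fy=2.8)
cv2.imwrite("pics/c5.png",np.hstack([s,d]))
E
```

```text
12.8583 85.54344840247668 [ 0.22262908 -0.48234843  0.02656469]
14.8083
```

View pics/c5.png

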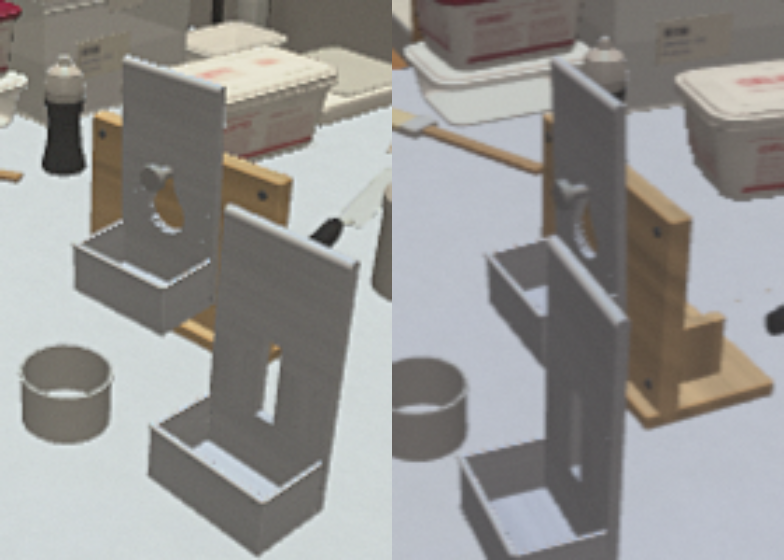

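The caddy hangs on the neck behind the head, clear of the slotted caddy, which hasn't moved.

```bash
python3 -c "from bench import *; print(close_job())"
```

```text
the job is handed in; nothing more can be done
None
```

The keyhole caddy is hanging on the stud with the neck at the top of its slot, the gripper is clear, the slotted caddy was not touched, and the job was handed in at about 15 s.

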